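# Wedge the rocking bench sealer steady

## Robot

A 6-joint arm with a two-finger parallel gripper is mounted at the origin on the work surface. World frame = base frame: x ahead of the robot, y to its left, z up, the work surface at z = 0. Lengths are in mm, angles in rad, forces in N, time in s.
With the tool pointing down it reaches from about 250 to 800 mm from the base axis. Payload 3.9 kg.
Tool frame: the origin (TCP) lies between the finger pads; the fingertips stand ahead of it and the grasp point (between the pads) lies 11 mm behind it (ctrl.tip_extent is the z of the fingertips in the tool frame, in mm); z points along the fingers, x is the direction in which the jaws open and shut, and the axes are right-handed (so a half turn about z gives the same grasp; the last joint's range is limited). The gripper opens to 85 mm and grips with 20 to 120 N. Pads are 22 mm wide; open, the fingers measure 114 mm over their backs; the gripper's body (76 mm by 85 mm) begins 54 mm behind the grasp point. The pads swing forward as they close: fully open they stand 13 mm farther back than shut.
Start: joints at [1.166, 0.26, -0.138, 1.173, 0, 1.571], TCP at [206.758, 482.562, 239.304] pointing down, gripper open.
Joint ranges: [-2.78, 2.78], [-0.83, 1.72], [-1.28, 1.37], [-1.9, 2.12], [-1.57, 1.48], [-3.14, 3.14]. Speed limits (rad/s): [2.57, 2.57, 3.14, 3.14, 3.14, 3.14].

## Interface

Orientations are given as a unit quaternion [x, y, z, w].
In Python, from plant import ctrl gives the robot as it stands.
- The arm moves only by the tool send_rows, never from a script. Its arguments are lists of equal length, an entry for each row: "grip": the gripper command: -1 is shut, 1 is fully open, values between are in proportion; "linear": the shift along the tool's x, y, z in mm, a list of three; "turn": the turn about the tool's z in rad. In form: {"grip": [grip, ...], "linear": [[tx, ty, tz], ...], "turn": [turn, ...]}. A call has 1 to 10 rows; each row shifts and turns the commanded pose from where the row before left it, along the tool's axes as they then stand; what a row does not reach is not made up. A row lasts 1/8 s, in which the tool goes at most 62.5 mm and 10.7 degrees, less where a joint would pass 70% of its speed; a pose out of reach is approached as far as the arm can. A call is refused whole if a number of a shift passes 62.5 or a number of a turn 0.188, either way. A call with a gripper value outside its range is refused whole. The fingers move at their own pace and stop on an object; "force" is the grip in N (left out, the last holds). Time passes only in rows, so rows that do not move let the fingers close. It gives the time, the measured TCP pose, the force and the opening at its end, in the units of the state.
- ctrl.sense(): the state, without advancing time (a new reading comes with each control period).
- ctrl.get_image(name): name is "side" or "top"; returns a dict with "color" (384x512x3 uint8, red, green, blue), "K" (3x3 intrinsics, pixels), "R" (3x3) and "t" (3): a world point X has camera coordinates R X + t. Camera axes: x right, y down, z forward; pixel columns grow to the right and rows downward; lengths in mm; the calibration is good to about 2 mm. A picture is of the moment at which its call begins. There is no depth.
- ctrl.close_job(): hands the job in, once; it reports no verdict.
The state is a dict: "time_s": time; "q": joint angles; "joint_vel": joint speeds; "tau": joint torques, N m; "tcp_pos": TCP position; "tool_rot": TCP orientation; "force": force on the tool from outside, world axes, zero at the start; "ft_torque": the same for the moment, N m; "grip_width": opening from 0.0 (shut) to 1.0 (fully open).
Only numpy, scipy, OpenCV 4.12 (cv2) and the standard library are available. Lean on these libraries where they do the work, as an engineer would, in place of code of your own. Each camera call takes 0.05 s, during which the arm holds its last target.

## Task

The bench heat sealer rocks because the foot under its near left corner is too short: press down on that corner with a fingertip until it dips and you feel it rock, and let it come back. Then push on the thick end of the wooden wedge to slide it in under the short foot until it is just snug, without lifting the sealer off its other feet, and press firmly on the same corner again to check that it no longer rocks, then let go. Pick nothing up, do not shove the sealer along, and leave the other things alone.

Things in the scene. Friction and masses are not known exactly. Their poses are not given: they have to be found in the camera images.
- sealer: pale blue-grey painted bench heat sealer, 2 kg, loose: a box 130 (x) by 300 (y) mm. Origin on the table under its centre, z up; -x faces the robot, +y (robot's left) is the end with bare deck. Underside at 17, flat deck at 57, arm along the middle (to y +77) up to 98, knob up to 110 mm. Stands level on domed rubber feet, radius 10, at x +-52, y +-132; the one at x -52, y +132 is too short
- sealer_corner (a point): point on the deck where to press, almost over the short foot: x -50, y +128, z 57 mm from the sealer's origin. 2 to 4 N down here tips the sealer by 0.035 to 0.08 rad about the diagonal through the two neighbouring feet, until the short foot meets the table (this point sinks 3 to 7 mm); let go, it rocks back level. Axes as the sealer's
- foot_place (a point): point on the table straight under the centre of the short foot: x -52, y +132 mm from the sealer's origin. The foot's sole hangs 3.5 to 7.5 mm above it, different each time and not reported. With the wedge in the gap, pushing on takes rising force: about 4 N is snug, from about 7 N the sealer lifts off its other feet or slides. Axes as the sealer's
- wedge: plain brown wooden wedge, 50 g, lying flat: 45 wide (x), 120 long (y), 2 mm high at its thin end (-y, towards the short foot), rising evenly to 14 mm at its thick end (+y, upright face). Origin: centre of its underside. Starts in line with the foot along the sealer's y within 8 mm and 0.1 rad, thin end 25 to 85 mm short of it. Slides with under 1 N; snug, its thin end is 15 to 55 mm past the foot
- tumbler: drinking glass, 72 mm across, 90 mm high, leave alone; origin at the centre of its underside
- mug: white mug, 82 mm across, 92 mm high, leave alone; origin at the centre of its underside
- tape_roll: roll of clear tape lying flat, 92 mm across, 24 mm high, leave alone; origin at the centre of its underside
- marker: marker pen lying along its y, 130 mm long, 14 mm thick, leave alone; origin under its middle
- stapler: stapler, 130 mm along its y, 34 mm wide, 52 mm high, leave alone; origin under its middle
- jar: small amber jar, 52 mm across, 75 mm high, leave alone; origin at the centre of its underside

How it is judged:
By the outcome, as a careful person would: the job done as asked, in the order asked, and still so for the second after the job is handed in, with the robot touching nothing.
It also fails if it takes over 56 s, if anything falls off the work surface, if the arm or the gripper's body presses on something with over 40 N, if the wrist force passes 120 N, or if a joint passes its speed limit or range.

## Working session

There is one attempt and no reset: what is moved stays moved. The work goes in short steps, Python scripts to look and compute and a tool call to move; the robot and the scene stay as the last step left them, time stands still between calls to the robot, and variables do not carry over. Pictures are saved under pics/ and viewed, and the job is handed in when it is done.

Besides the shell and the picture viewer there is one more tool, called after "Call:" as name([rows], argument=value, ...), one row to a line, values as JSON. send_rows: Moves the arm, as the interface text tells. Its arguments: {"type":"object","properties":{"grip":{"type":"array"},"linear":{"type":"array"},"turn":{"type":"array"},"force":{"type":"number"}},"required":["grip","linear","turn"]}

```bash
mkdir -p pics; python3 - <<'E'
from plant import ctrl
import cv2
for n in("side","top"):
    d=ctrl.get_image(n); cv2.imwrite(f"pics/{n}0.png",d["color"][:,:,::-1]); print(n,d["K"],d["R"],d["t"])
print(ctrl.sense(),ctrl.tip_extent)
E
```

```text
side [[462.53717899   0.         261.69803686]
 [  0.         462.53717899 181.75640947]
 [  0.           0.           1.        ]] [[ 0.89592053 -0.4441803   0.00550119]
 [-0.244367   -0.50315938 -0.82892425]
 [ 0.3709598   0.74130595 -0.55933382]] [-557.9989779   134.17807308 1111.74710197]
top [[367.3016215    0.         257.90791427]
 [  0.         367.3016215  189.48321146]
 [  0.           0.           1.        ]] [[-0.13674395 -0.99060199  0.00296568]
 [-0.96727222  0.13287632 -0.21616739]
 [ 0.21374178 -0.0324282  -0.97635181]] [-36.40488168 608.07116729 887.57221648]
{'time_s': 0.1, 'q': array([ 1.16598660e+00,  2.60645980e-01, -1.39268549e-01,  1.17270042e+00,
       -3.42979768e-06,  1.57080352e+00]), 'joint_vel': array([-1.96038298e-05, -2.38941768e-03,  3.14990948e-03,  8.32500700e-04,
       -5.93952180e-05,  1.45461537e-03]), 'tau': array([ 1.02667433e-03, -4.06508839e+01,  2.54527617e+01,  1.01515299e-02,
        1.43319085e-04, -1.07086001e-05]), 'tcp_pos': array([206.52777204, 482.00465823, 238.52284929]), 'tool_rot': array([ 8.34820137e-01,  5.50522037e-01, -7.58163352e-04,  5.02032769e-04]), 'force': array([0.00944394, 0.42252135, 0.53663797]), 'ft_torque': array([0.02282143, 0.00179699, 0.00588915]), 'grip_width': 0.99730000157861} 8.0
```

View pics/side0.png

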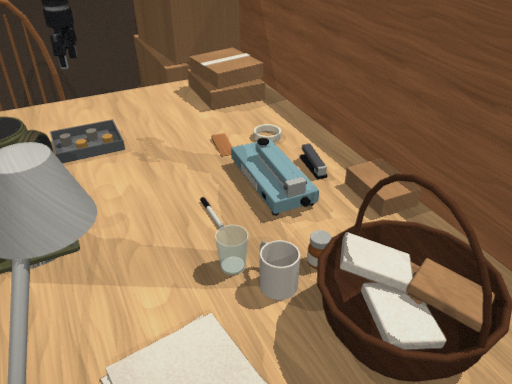

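View pics/top0.png

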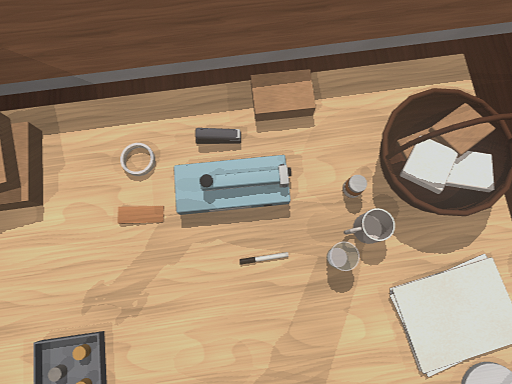

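The side view shows the sealer (about 275,175) with the brown wedge at about (222,145). In the top view the sealer is at about (232,185), its bare deck end to the left, and the wedge is at about (141,215), left of the near left corner. Next I measure both.

```bash
cat > h.py <<'E'
import numpy as np, cv2
def ray(d,uv,z):
    K,R,t=d["K"],d["R"],d["t"]; r=R.T@np.linalg.solve(K,[uv[0],uv[1],1]); c=-R.T@t
    return (c+r*(z-c[2])/r[2])
def proj(d,X):
    p=d["K"]@(d["R"]@np.asarray(X,float)+d["t"]); return p[:2]/p[2]
E
python3 - <<'E'
from plant import ctrl
from h import *
d=ctrl.get_image("top"); im=d["color"]
hsv=cv2.cvtColor(im,cv2.COLOR_RGB2HSV)
for p in((180,190),(185,205),(141,215),(141,225),(110,215),(150,220)): print(p,hsv[p[1],p[0]])
cv2.imwrite("pics/crop.png",cv2.resize(im[120:240,90:310,::-1],None,fx=3.6,fy=3.6,interpolation=cv2.INTER_CUBIC))
s=ctrl.get_image("side")
cv2.imwrite("pics/crops.png",cv2.resize(s["color"][110:230,190:340,::-1],None,fx=5,fy=5,interpolation=cv2.INTER_CUBIC))
E
```

```text
(180, 190) [ 96  47 191]
(185, 205) [ 95  44 170]
(141, 215) [ 13 130 179]
(141, 225) [ 16  97 224]
(110, 215) [ 18  89 215]
(150, 220) [ 13 130 175]
```

View pics/crop.png

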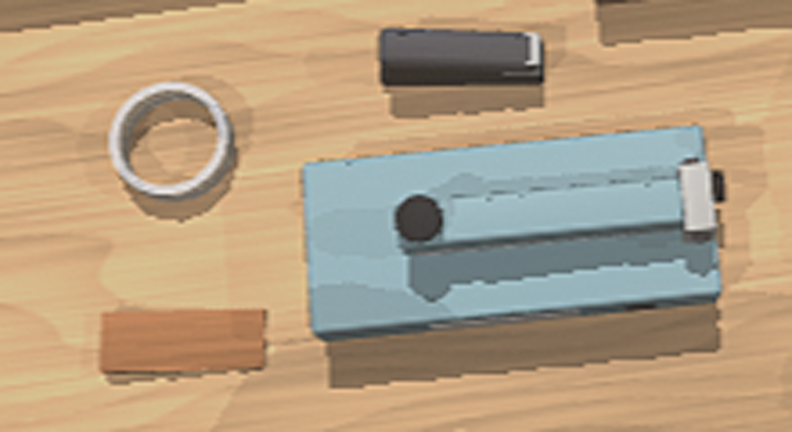

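View pics/crops.png

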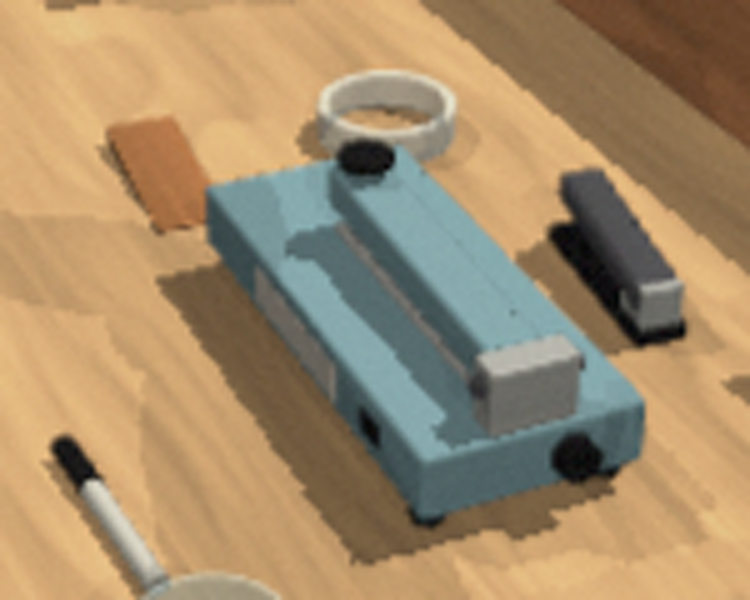

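The crops show the deck corners at about (304,163), (700,126), (720,295) and (313,332) in the top crop. The wedge spans about (101,310) to (266,372).

```bash
python3 - <<'E'
from plant import ctrl
from h import *
d=ctrl.get_image("top"); hsv=cv2.cvtColor(d["color"],cv2.COLOR_RGB2HSV)
P=[ray(d,(90+(a+.5)/3.6-.5,120+(b+.5)/3.6-.5),57) for a,b in((304,163),(700,126),(720,296),(313,331))]
print(np.round(P,1)); L=lambda i,j:np.linalg.norm(P[i]-P[j]); print("sides",L(0,1),L(1,2),L(2,3),L(3,0))
c=np.mean(P,0); v=(P[0]+P[3]-P[1]-P[2])[:2]; u=(P[0]+P[1]-P[2]-P[3])[:2]
ya=v/np.linalg.norm(v); yaw=np.arctan2(-ya[0],ya[1]); print("centre",c,"yaw",yaw, "from short",np.arctan2(u[1],u[0]))
xa=np.array([ya[1],-ya[0]])
W=lambda x,y:c[:2]+x*xa+y*ya
print("corner",W(-50,128),"foot",W(-52,132))
m=cv2.inRange(hsv,(9,112,120),(15,160,215)); m[:,:105]=0;m[:,175:]=0;m[:195]=0;m[235:]=0
cn=max(cv2.findContours(m,0,2)[0],key=cv2.contourArea); r=cv2.minAreaRect(cn); b=cv2.boxPoints(r); print(r)
b=np.array(sorted(b.tolist()))  # left two, right two
l=b[:2][np.argsort(b[:2,1])]; rr=b[2:][np.argsort(b[2:,1])]
# left = thick (z14), right= thin (z2)
Q=[ray(d,l[0],14),ray(d,l[1],14),ray(d,rr[0],2),ray(d,rr[1],2)]; print(np.round(Q,1))
tk=(Q[0]+Q[1])/2; tn=(Q[2]+Q[3])/2; w=(tk-tn)[:2]; print("thick",tk,"thin",tn,"len",np.linalg.norm(w),"yaw",np.arctan2(-w[0],w[1]))
f=W(-52,132); print("thin in sealer axes rel foot",(tn[:2]-f)@xa,(tn[:2]-f)@ya,"thick",(tk[:2]-f)@xa,(tk[:2]-f)@ya)
s=ctrl.get_image("side")
for p,z in((P[0],57),(P[3],57),(P[2],57),(tk,14),(tn,2)): print("side",np.round(proj(s,[p[0],p[1],z])), end=' ')
for p in Q: q=proj(s,p); print("crops",np.round((q-[190,110])*5))
for p in P: q=proj(s,p); print("crops",np.round((q-[190,110])*5))
E
```

```text
[[ 696.2   92.6   57. ]
 [ 684.8 -202.    57. ]
 [ 555.5 -196.7   57. ]
 [ 570.1   97.2   57. ]]
sides 294.74019176622073 129.31874929631562 294.2870299540347 126.18938099795476
centre [626.66139222 -52.23049213  57.        ] yaw -0.04426543655710385 from short -0.038577898637796905
corner [582.37449566  77.856674  ] foot [580.5534587   81.94125775]
((140.06715393066406, 213.98464965820312), (16.885726928710938, 46.280399322509766), 88.45184326171875)
[[615.1 265.2  14. ]
 [568.9 266.5  14. ]
 [604.  143.4   2. ]
 [557.3 146.    2. ]]
thick [592.01020871 265.8505307   14.        ] thin [580.65504133 144.71268901   2.        ] len 121.668880633515 yaw -0.09346446322806015
thin in sealer axes rel foot -2.6762143545223744 62.71443836106297 thick 3.3073615485845345 184.2360962415588
side [270. 139.] side [231. 147.] side [273. 202.] side [217. 134.] side [229. 155.] crops [170. 115.]
crops [104. 129.]
crops [229. 219.]
crops [158. 234.]
crops [400. 145.]
crops [643. 400.]
crops [414. 461.]
crops [206. 187.]
```

Call:
send_rows([
  [0,0,0],
  [0,0,0],
  [0,0,0],
  [0,0,0],
  [0,0,0],
  [0,0,0],
  [0,0,0],
  [0,0,0],
], grip=[-1,-1,-1,-1,-1,-1,-1,-1], turn=[0.173,0.173,0.173,0.173,0.173,0.173,0.172,0])

```text
time_s: 1.3
tcp_pos: [206.7, 482.5, 239.2]
tool_rot: [1.0, -0.021, -0.0, 0.0]
force: [0.4, -0.4, -0.8]
grip_width: -0.004
```

```bash
cat > st.py <<'E'
from plant import ctrl
from h import *
from scipy.spatial.transform import Rotation as R
import sys
s=ctrl.sense(); M=R.from_quat(s["tool_rot"]).as_matrix()
print("t",s["time_s"],"tcp",s["tcp_pos"].round(2),"F",s["force"].round(2),"q",s["q"].round(2),"tipext",ctrl.tip_extent,"g",round(s["grip_width"],3)); print("toolx",M[:,0].round(3),"toolz",M[:,2].round(3))
if len(sys.argv)>3:
    print("shift in tool",(M.T@(np.array(list(map(float,sys.argv[1:4])))-s["tcp_pos"])).round(1))
E
python3 st.py 582 79 100
```

```text
t 1.3 tcp [206.74 482.51 239.24] F [ 0.41 -0.39 -0.83] q [ 1.17  0.26 -0.14  1.17 -0.    2.78] tipext 8.0 g -0.004
toolx [ 0.999 -0.042 -0.   ] toolz [-0. -0. -1.]
shift in tool [391.9 387.4 139.3]
```

Call:
send_rows([
  [49,48.3,0],
  [49,48.3,0],
  [49,48.3,0],
  [49,48.3,0],
  [49,48.3,0],
  [49,48.3,0],
  [49,48.3,0],
  [49,48.3,0],
  [0,0,60],
  [0,0,60],
], grip=[-1,-1,-1,-1,-1,-1,-1,-1,-1,-1], turn=[0,0,0,0,0,0,0,0,0,0])

```text
time_s: 2.55
tcp_pos: [548.9, 115.3, 118.6]
tool_rot: [1.0, -0.022, 0.002, -0.0]
force: [0.3, -0.2, -1.0]
grip_width: 0.0
```

```bash
python3 st.py 582 79 68; python3 - <<'E'
from plant import ctrl
import cv2
a=ctrl.get_image("top")["color"];b=ctrl.get_image("side")["color"]
cv2.imwrite("pics/t1.png",cv2.resize(a[120:240,90:310,::-1],None,fx=3.6,fy=3.6))
cv2.imwrite("pics/s1.png",cv2.resize(b[90:210,190:340,::-1],None,fx=5,fy=5))
E
```

```text
t 2.55 tcp [548.89 115.32 118.61] F [ 0.29 -0.16 -1.04] q [ 0.21  0.39 -0.27  0.9   0.    1.82] tipext 8.0 g 0.0
toolx [ 0.999 -0.043  0.003] toolz [ 0.003  0.001 -1.   ]
shift in tool [34.5 34.9 50.7]
```

View pics/t1.png

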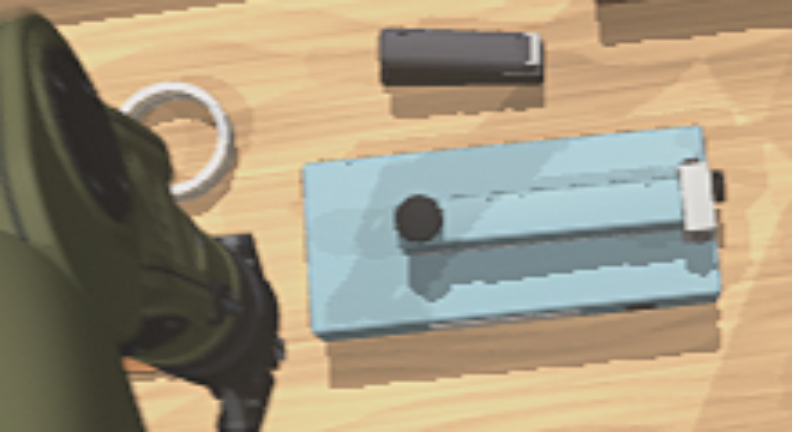

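View pics/s1.png

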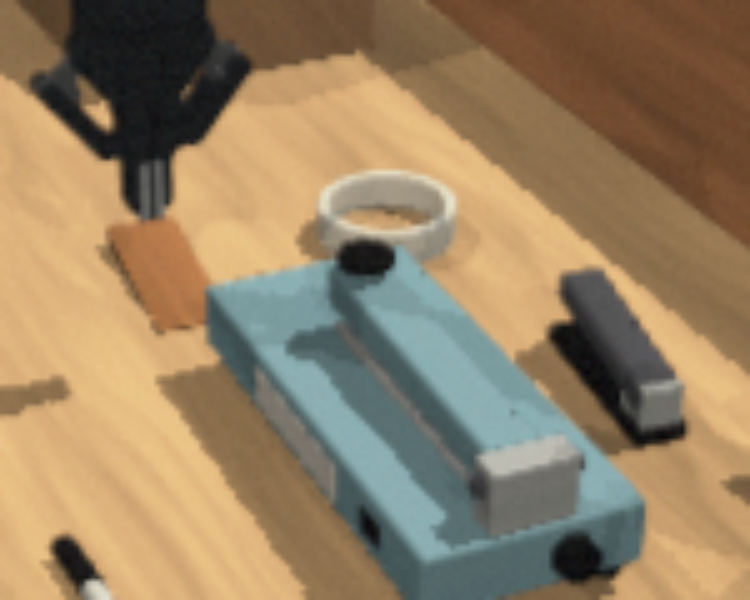

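The gripper is shut and clear, with the tips at about (150,210) in the side crop, above the wedge. I move it over the corner.

Call:
send_rows([
  [17,17.5,0],
  [17.5,17.4,0],
  [0,0,30],
  [0,0,15],
  [0,0,0],
], grip=[-1,-1,-1,-1,-1], turn=[0,0,0,0,0])

```text
time_s: 3.28
tcp_pos: [580.0, 79.4, 74.2]
tool_rot: [1.0, -0.022, -0.0, 0.0]
force: [-0.3, 0.0, -0.0]
grip_width: 0.001
```

```bash
python3 st.py 582 79 65; python3 - <<'E'
from plant import ctrl
from h import *
s=ctrl.get_image("side");b=s["color"]
cv2.imwrite("pics/s2.png",cv2.resize(b[90:210,190:340,::-1],None,fx=5,fy=5))
p=ctrl.sense()["tcp_pos"]; print((proj(s,[p[0],p[1],p[2]-8])-[190,90])*5,(proj(s,[p[0],p[1],57])-[190,90])*5)
E
```

```text
t 3.275 tcp [580.    79.35  74.18] F [-0.32  0.02 -0.03] q [ 0.14  0.48 -0.26  0.83 -0.    1.75] tipext 8.0 g 0.001
toolx [ 0.999 -0.044 -0.001] toolz [-0.001 -0.    -1.   ]
shift in tool [2.  0.3 9.2]
[233.38778478 281.88784508] [233.80509966 296.58266822]
```

View pics/s2.png

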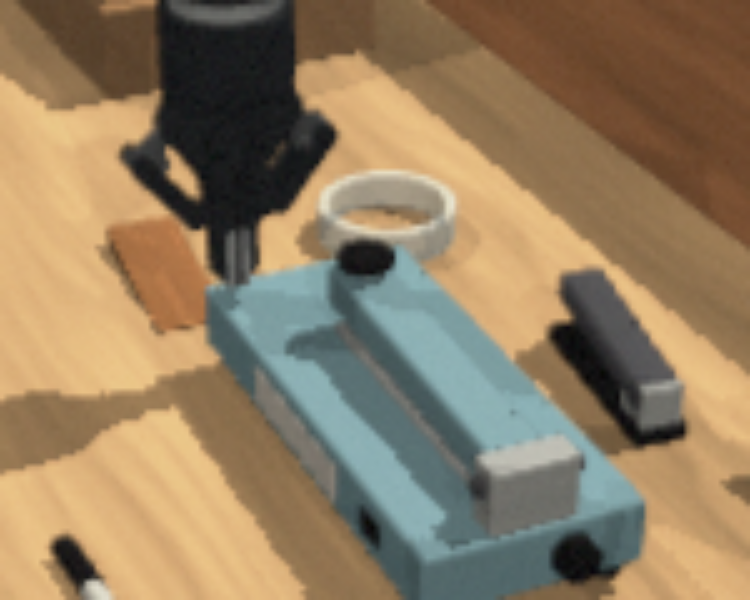

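The tips are at about (235,282), just above the near left deck corner. Now I descend slowly.

Call:
send_rows([
  [1.5,0,2],
  [0,0,2],
  [0,0,2],
  [0,0,1],
  [0,0,0],
], grip=[-1,-1,-1,-1,-1], turn=[0,0,0,0,0])

```text
time_s: 3.95
tcp_pos: [581.3, 79.8, 67.2]
tool_rot: [1.0, -0.022, -0.0, 0.0]
force: [0.1, -1.0, -0.2]
grip_width: 0.002
```

Call:
send_rows([
  [0,0,1],
  [0,0,1],
  [0,0,0],
], grip=[-1,-1,-1], turn=[0,0,0])

```text
time_s: 4.32
tcp_pos: [581.4, 79.8, 65.2]
tool_rot: [1.0, -0.022, -0.0, 0.0]
force: [0.3, 0.6, -0.4]
grip_width: -0.0
```

Call:
send_rows([
  [0,0,1],
  [0,0,1],
  [0,0,0],
], grip=[-1,-1,-1], turn=[0,0,0])

```text
time_s: 4.7
tcp_pos: [581.1, 80.0, 63.4]
tool_rot: [1.0, -0.022, -0.0, -0.0]
force: [-1.7, 1.0, 2.5]
grip_width: 0.001
```

Call:
send_rows([
  [0,0,1],
  [0,0,0],
], grip=[-1,-1], turn=[0,0])

```text
time_s: 4.95
tcp_pos: [581.1, 79.9, 62.2]
tool_rot: [1.0, -0.022, -0.0, -0.0]
force: [-2.2, 1.4, 3.1]
grip_width: 0.002
```

Call:
send_rows([
  [0,0,1],
  [0,0,0],
], grip=[-1,-1], turn=[0,0])

```text
time_s: 5.2
tcp_pos: [581.4, 79.8, 61.2]
tool_rot: [1.0, -0.022, -0.0, 0.0]
force: [-2.3, 1.1, 2.7]
grip_width: 0.003
```

Call:
send_rows([
  [0,0,1],
  [0,0,0],
], grip=[-1,-1], turn=[0,0])

```text
time_s: 5.45
tcp_pos: [581.5, 79.7, 60.2]
tool_rot: [1.0, -0.022, -0.0, 0.0]
force: [-1.7, 0.5, 1.5]
grip_width: -0.001
```

Call:
send_rows([
  [0,0,0.7],
  [0,0,0],
], grip=[-1,-1], turn=[0,0])

```text
time_s: 5.7
tcp_pos: [581.5, 79.7, 59.5]
tool_rot: [1.0, -0.022, -0.0, 0.0]
force: [-2.3, 0.0, 1.9]
grip_width: -0.002
```

Call:
send_rows([
  [0,0,0.7],
  [0,0,0],
], grip=[-1,-1], turn=[0,0])

```text
time_s: 5.95
tcp_pos: [581.5, 79.8, 58.8]
tool_rot: [1.0, -0.022, -0.0, 0.0]
force: [-2.6, 1.1, 2.5]
grip_width: 0.003
```

Call:
send_rows([
  [0,0,0.7],
  [0,0,0],
], grip=[-1,-1], turn=[0,0])

```text
time_s: 6.2
tcp_pos: [581.5, 79.8, 58.4]
tool_rot: [1.0, -0.022, 0.0, -0.0]
force: [-2.4, 0.9, 3.6]
grip_width: 0.003
```

```bash
python3 - <<'E'
from plant import ctrl
from h import *
s=ctrl.get_image("side");b=s["color"]
cv2.imwrite("pics/s3.png",cv2.resize(b[90:210,190:340,::-1],None,fx=5,fy=5))
E
```

```text
(no output)
```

View pics/s3.png

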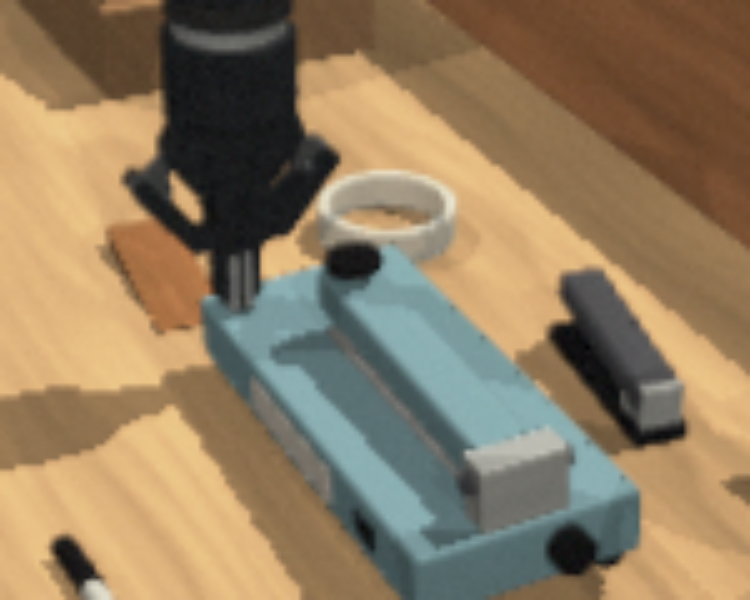

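The sealer is visibly tipped: its corner at (205,300) sank from (207,288) and the knob moved. The force is starting to rise, so I confirm the bottom.

Call:
send_rows([
  [0,0,0.8],
  [0,0,0],
], grip=[-1,-1], turn=[0,0])

```text
time_s: 6.5
tcp_pos: [581.5, 79.8, 58.1]
tool_rot: [1.0, -0.022, 0.0, -0.0]
force: [-4.3, 0.3, 9.0]
grip_width: -0.002
```

It bottomed at about 6.5 mm. I release gently.

Call:
send_rows([
  [0,0,-1],
  [0,0,-1],
  [0,0,-1],
  [0,0,-1],
  [0,0,-2],
  [0,0,-2],
  [0,0,-2],
  [0,0,-5],
  [0,0,-10],
  [0,0,-25],
], grip=[-1,-1,-1,-1,-1,-1,-1,-1,-1,-1], turn=[0,0,0,0,0,0,0,0,0,0])

```text
time_s: 7.75
tcp_pos: [580.4, 79.7, 107.2]
tool_rot: [1.0, -0.022, -0.001, 0.0]
force: [-0.2, 0.1, 0.6]
grip_width: 0.001
```

```bash
python3 st.py 591 285 110; python3 - <<'E'
from plant import ctrl
from h import *
s=ctrl.get_image("side");b=s["color"]
cv2.imwrite("pics/s4.png",cv2.resize(b[90:210,190:340,::-1],None,fx=5,fy=5))
E
```

```text
t 7.75 tcp [580.43  79.66 107.23] F [-0.17  0.12  0.64] q [ 0.14  0.45 -0.21  0.91  0.    1.75] tipext 8.0 g 0.001
toolx [ 0.999 -0.044 -0.003] toolz [-0.003 -0.    -1.   ]
shift in tool [   1.5 -205.6   -2.9]
```

View pics/s4.png

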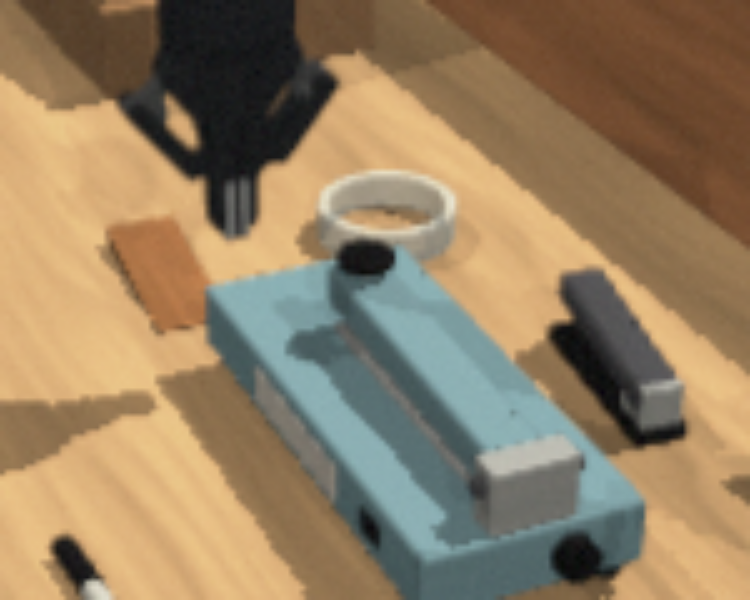

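It rocked back level (the corner is at (207,288) again). Next I go behind the wedge's thick end.

Call:
send_rows([
  [1.5,-52,-3],
  [0,-53,0],
  [0,-53,0],
  [0,-52,0],
  [0,0,0],
  [0,0,0],
], grip=[-1,-1,-1,-1,-1,-1], turn=[0,0,0,0,0,0])

```text
time_s: 8.55
tcp_pos: [592.0, 289.3, 110.4]
tool_rot: [1.0, -0.022, -0.0, 0.0]
force: [-0.0, 0.6, 0.4]
grip_width: -0.001
```

```bash
python3 st.py 591 289 14
```

```text
t 8.55 tcp [591.99 289.3  110.44] F [-0.01  0.56  0.45] q [ 0.45  0.56 -0.01  1.01 -0.    2.07] tipext 8.0 g -0.001
toolx [ 0.999 -0.044 -0.   ] toolz [-0.    -0.001 -1.   ]
shift in tool [-1.   0.3 96.4]
```

Call:
send_rows([
  [-1,-1,40],
  [0,0,30],
  [0,0,15],
  [0,0,8],
  [0,0,4],
  [0,0,0],
], grip=[-1,-1,-1,-1,-1,-1], turn=[0,0,0,0,0,0])

```text
time_s: 9.3
tcp_pos: [591.8, 290.7, 14.1]
tool_rot: [1.0, -0.022, 0.001, -0.0]
force: [-0.6, 0.0, -0.1]
grip_width: 0.004
```

```bash
python3 st.py 591 289 13; python3 - <<'E'
from plant import ctrl
from h import *
s=ctrl.get_image("side");b=s["color"]
cv2.imwrite("pics/s5.png",cv2.resize(b[90:210,190:340,::-1],None,fx=5,fy=5))
E
```

```text
t 9.3 tcp [591.82 290.68  14.1 ] F [-0.58  0.   -0.13] q [ 0.46  0.64 -0.13  0.8  -0.    2.07] tipext 8.0 g 0.004
toolx [ 0.999 -0.044  0.001] toolz [ 0.001  0.001 -1.   ]
shift in tool [-0.7  1.7  1.1]
```

View pics/s5.png

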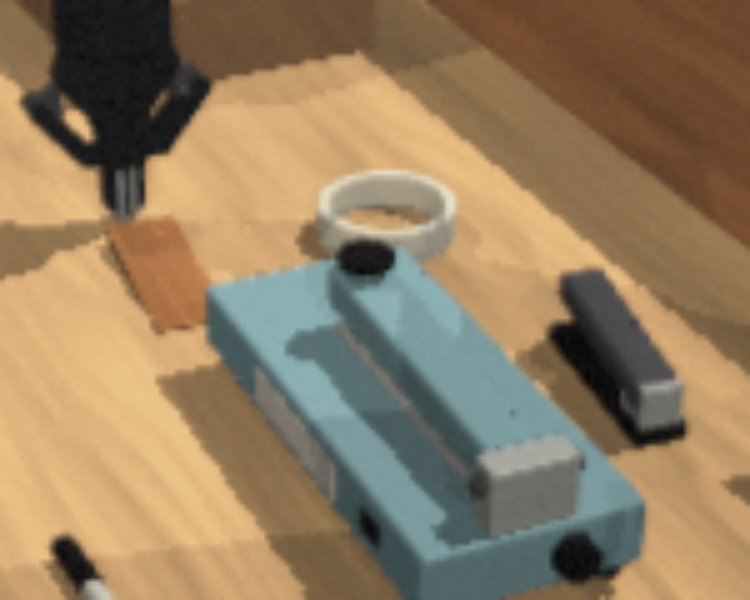

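Call:
send_rows([
  [-0.7,4,1],
  [0,4,0],
  [0,3,0],
  [0,3,0],
  [0,3,0],
  [0,4,0],
  [0,5,0],
  [0,5,0],
  [0,5,0],
  [0,4,0],
], grip=[-1,-1,-1,-1,-1,-1,-1,-1,-1,-1], turn=[0,0,0,0,0,0,0,0,0,0])

```text
time_s: 10.6
tcp_pos: [588.8, 250.3, 12.5]
tool_rot: [1.0, -0.022, 0.0, -0.0]
force: [-0.3, 1.0, 0.6]
grip_width: -0.002
```

```bash
cat > wm.py <<'E'
from plant import ctrl
from h import *
import sys
n=sys.argv[1]
s=ctrl.get_image("side");b=s["color"]; d=ctrl.get_image("top")
cv2.imwrite(f"pics/s{n}.png",cv2.resize(b[90:210,190:340,::-1],None,fx=5,fy=5))
cv2.imwrite(f"pics/t{n}.png",cv2.resize(d["color"][120:240,90:310,::-1],None,fx=3.6,fy=3.6))
print(ctrl.sense()["tcp_pos"].round(1),ctrl.sense()["force"].round(1))
E
python3 wm.py 6
```

```text
[588.8 250.   12.4] [ 0.2 -0.3 -0.9]
```

View pics/s6.png

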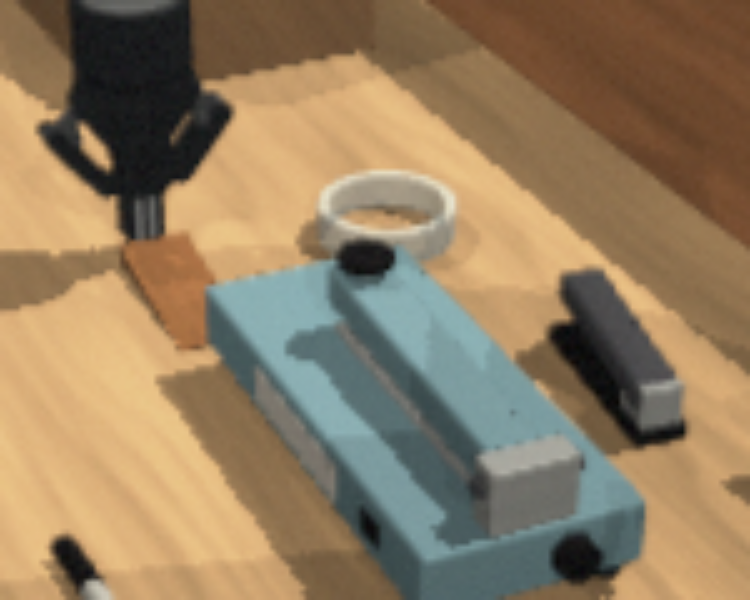

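View pics/t6.png

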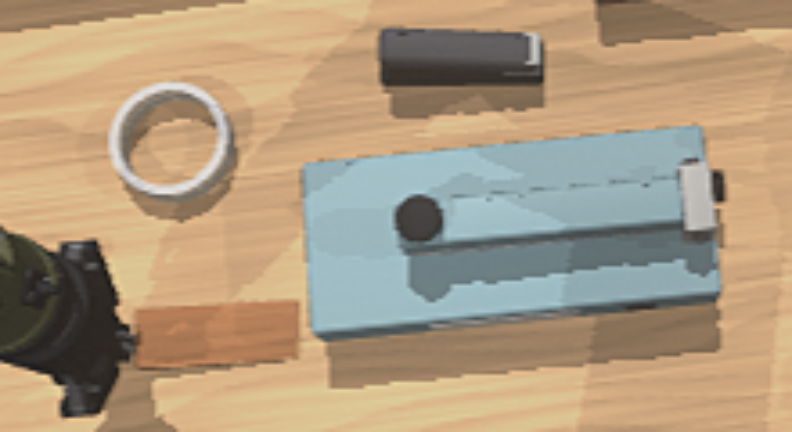

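The wedge is squared up against the fingers (about (135-299, 300-368) in the top crop), its thin end at (298,330). I check the lateral alignment.

```bash
python3 - <<'E'
from plant import ctrl
from h import *
d=ctrl.get_image("top"); f=np.array([580.6,84]); a=.043; ya=np.array([np.sin(a),np.cos(a)]); xa=np.array([ya[1],-ya[0]])
for p,z in(((297,300),2),((299,359),2),((136,309),14),((136,368),14)):
    X=ray(d,(90+(p[0]+.5)/3.6-.5,120+(p[1]+.5)/3.6-.5),z)[:2]; print(X.round(1),"rel foot",((X-f)@xa).round(1),((X-f)@ya).round(1))
E
```

```text
[606. 118.] rel foot 23.9 35.1
[560.5 120.4] rel foot -21.6 35.5
[613.1 236.3] rel foot 25.9 153.6
[568.3 239. ] rel foot -18.9 154.4
```

Call:
send_rows([
  [0,4,0],
  [0,5,0],
  [0,5,0],
  [0,5,0],
  [0,5,0],
  [0,5,0],
  [0,5,0],
  [0,5,0],
  [0,4,0],
  [0,2,0],
], grip=[-1,-1,-1,-1,-1,-1,-1,-1,-1,-1], turn=[0,0,0,0,0,0,0,0,0,0])

```text
time_s: 12.0
tcp_pos: [586.8, 205.4, 12.4]
tool_rot: [1.0, -0.022, 0.0, -0.0]
force: [-0.1, 0.3, 0.4]
grip_width: 0.001
```

Call:
send_rows([
  [0,2,0],
  [0,2,0],
  [0,2,0],
  [0,2,0],
  [0,2,0],
  [0,0,0],
], grip=[-1,-1,-1,-1,-1,-1], turn=[0,0,0,0,0,0])

```text
time_s: 12.75
tcp_pos: [586.4, 195.5, 12.4]
tool_rot: [1.0, -0.022, -0.0, 0.0]
force: [-0.1, -0.9, -0.4]
grip_width: -0.0
```

Call:
send_rows([
  [0,2,0],
  [0,2,0],
  [0,2,0],
  [0,0,0],
], grip=[-1,-1,-1,-1], turn=[0,0,0,0])

```text
time_s: 13.25
tcp_pos: [586.1, 189.4, 12.4]
tool_rot: [1.0, -0.022, -0.0, 0.0]
force: [0.2, 0.6, -0.5]
grip_width: 0.001
```

Call:
send_rows([
  [0,2,0],
  [0,2,0],
  [0,2,0],
  [0,2,0],
  [0,2,0],
  [0,0,0],
], grip=[-1,-1,-1,-1,-1,-1], turn=[0,0,0,0,0,0])

```text
time_s: 14.0
tcp_pos: [585.7, 179.4, 12.4]
tool_rot: [1.0, -0.022, 0.0, 0.0]
force: [0.2, -0.5, 0.5]
grip_width: 0.002
```

```bash
cat > avg.py <<'E'
from plant import ctrl
import numpy as np
F=[]
for i in range(6):
    ctrl.get_image("side"); F.append(ctrl.sense()["force"])
s=ctrl.sense(); print("t",s["time_s"],"tcp",s["tcp_pos"].round(2),"F",np.mean(F,0).round(2),"sd",np.std(F,0).round(2))
E
python3 avg.py
```

```text
t 14.3 tcp [585.67 179.72  12.37] F [ 0.25  0.46 -0.07] sd [0.38 0.77 0.28]
```

Call:
send_rows([
  [0,1.5,0],
  [0,1.5,0],
  [0,0,0],
], grip=[-1,-1,-1], turn=[0,0,0])

```text
time_s: 14.68
tcp_pos: [585.5, 176.5, 12.4]
tool_rot: [1.0, -0.022, -0.0, 0.0]
force: [0.8, -0.3, 0.3]
grip_width: 0.0
```

```bash
python3 avg.py
```

```text
t 14.975 tcp [585.55 176.67  12.4 ] F [ 0.12 -0.07 -0.01] sd [0.49 0.27 0.45]
```

Call:
send_rows([
  [0,1,0],
  [0,1,0],
  [0,1,0],
  [0,0,0],
], grip=[-1,-1,-1,-1], turn=[0,0,0,0])

```text
time_s: 15.48
tcp_pos: [585.4, 173.6, 12.4]
tool_rot: [1.0, -0.022, -0.0, 0.0]
force: [-0.8, -0.6, -0.9]
grip_width: 0.002
```

Call:
send_rows([
  [0,1,0],
  [0,1,0],
  [0,0,0],
], grip=[-1,-1,-1], turn=[0,0,0])

```text
time_s: 15.85
tcp_pos: [585.3, 171.6, 12.4]
tool_rot: [1.0, -0.022, -0.0, 0.0]
force: [-0.5, -0.0, -0.0]
grip_width: -0.001
```

Call:
send_rows([
  [0,1,0],
  [0,1,0],
  [0,0,0],
], grip=[-1,-1,-1], turn=[0,0,0])

```text
time_s: 16.23
tcp_pos: [585.3, 169.6, 12.4]
tool_rot: [1.0, -0.022, 0.0, 0.0]
force: [0.2, 0.4, -0.0]
grip_width: -0.0
```

```bash
python3 avg.py
```

```text
t 16.525 tcp [585.26 169.7   12.41] F [-0.06  0.02  0.08] sd [0.32 0.6  0.43]
```

Call:
send_rows([
  [0,1,0],
  [0,1,0],
  [0,0,0],
], grip=[-1,-1,-1], turn=[0,0,0])

```text
time_s: 16.9
tcp_pos: [585.2, 167.7, 12.4]
tool_rot: [1.0, -0.022, -0.0, -0.0]
force: [-0.2, 1.2, -0.1]
grip_width: -0.004
```

```bash
python3 avg.py; python3 wm.py 7
```

```text
t 17.2 tcp [585.15 167.67  12.4 ] F [-0.15  0.14  0.24] sd [0.44 0.5  0.58]
[585.2 167.7  12.4] [-0.2  0.  -0.5]
```

View pics/s7.png

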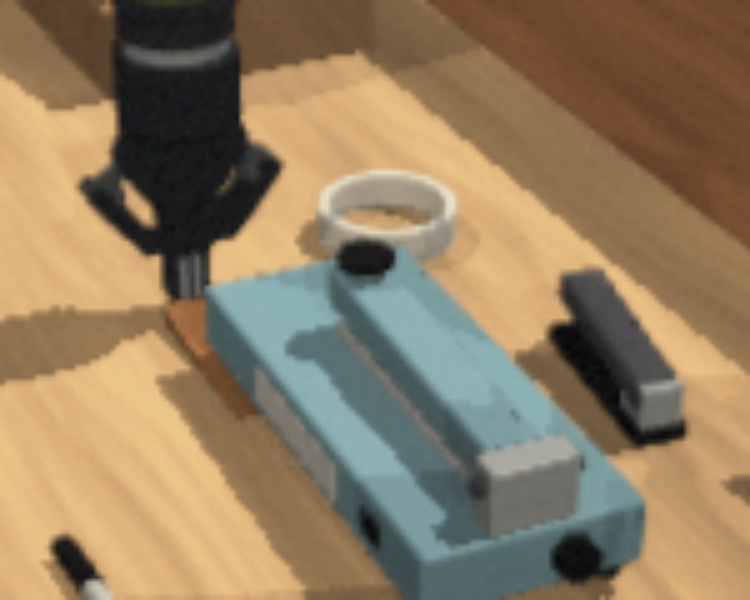

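View pics/t7.png

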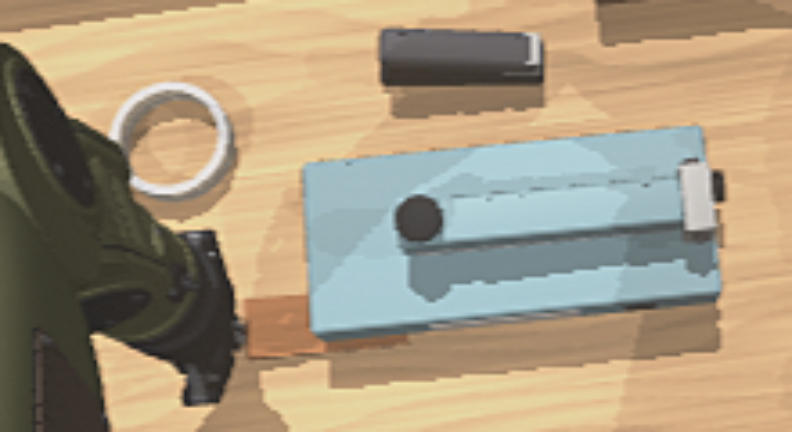

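The wedge is in straight under the foot: its thin end is at about (250,412) in the side crop and the thick end is at the fingers. The sealer hasn't moved. I carry on with 1 mm steps.

Call:
send_rows([
  [0,1,0],
  [0,0,0],
], grip=[-1,-1], turn=[0,0])

```text
time_s: 17.55
tcp_pos: [585.2, 166.8, 12.4]
tool_rot: [1.0, -0.022, 0.0, -0.0]
force: [0.4, 0.8, -0.5]
grip_width: -0.001
```

Call:
send_rows([
  [0,1,0],
  [0,0,0],
], grip=[-1,-1], turn=[0,0])

```text
time_s: 17.8
tcp_pos: [585.1, 165.8, 12.4]
tool_rot: [1.0, -0.022, 0.0, -0.0]
force: [0.1, 1.6, -0.0]
grip_width: 0.001
```

```bash
python3 avg.py
```

```text
t 18.1 tcp [585.09 165.82  12.42] F [ 0.05  1.75 -0.7 ] sd [0.4  0.13 0.34]
```

Call:
send_rows([
  [0,1,0],
  [0,0,0],
], grip=[-1,-1], turn=[0,0])

```text
time_s: 18.35
tcp_pos: [585.0, 164.8, 12.4]
tool_rot: [1.0, -0.022, -0.0, -0.0]
force: [0.7, 2.1, 0.6]
grip_width: 0.0
```

```bash
python3 avg.py
```

```text
t 18.65 tcp [585.09 164.82  12.44] F [ 0.53  2.43 -0.06] sd [0.46 0.24 0.36]
```

Contact with the foot is building (1.75, then 2.4 N).

Call:
send_rows([
  [0,1,0],
  [0,0,0],
], grip=[-1,-1], turn=[0,0])

```text
time_s: 18.9
tcp_pos: [585.0, 163.8, 12.4]
tool_rot: [1.0, -0.022, 0.0, -0.0]
force: [0.1, 2.1, -0.7]
grip_width: 0.002
```

```bash
python3 avg.py
```

```text
t 19.2 tcp [585.03 163.8   12.45] F [ 0.52  3.39 -0.32] sd [0.19 0.43 0.4 ]
```

Call:
send_rows([
  [0,0.6,0],
  [0,0,0],
], grip=[-1,-1], turn=[0,0])

```text
time_s: 19.45
tcp_pos: [585.0, 163.3, 12.4]
tool_rot: [1.0, -0.022, 0.0, -0.0]
force: [0.7, 2.8, -1.2]
grip_width: 0.003
```

```bash
python3 avg.py
```

```text
t 19.75 tcp [585.01 163.25  12.43] F [-0.02  3.7  -0.58] sd [0.66 0.52 0.37]
```

Call:
send_rows([
  [0,0.6,0],
  [0,0,0],
], grip=[-1,-1], turn=[0,0])

```text
time_s: 20.0
tcp_pos: [585.0, 162.6, 12.4]
tool_rot: [1.0, -0.022, 0.0, -0.0]
force: [0.1, 3.6, -0.2]
grip_width: -0.003
```

```bash
python3 avg.py
```

```text
t 20.3 tcp [584.98 162.53  12.43] F [ 0.08  4.48 -0.21] sd [0.5  0.29 0.47]
```

It is snug at about 4.4 N. I back off, rise, and go back over the corner.

Call:
send_rows([
  [0,-2,0],
  [0,-5,0],
  [0,-10,0],
  [0,-3,-20],
  [0,0,-40],
  [0,0,-30],
  [0,0,0],
  [0,0,0],
], grip=[-1,-1,-1,-1,-1,-1,-1,-1], turn=[0,0,0,0,0,0,0,0])

```text
time_s: 21.3
tcp_pos: [585.3, 182.6, 101.7]
tool_rot: [1.0, -0.022, -0.0, 0.0]
force: [0.2, 0.7, -1.0]
grip_width: -0.001
```

```bash
python3 st.py 581 79.8 95;python3 wm.py 8
```

```text
t 21.3 tcp [585.25 182.55 101.7 ] F [ 0.17  0.72 -1.  ] q [ 0.3   0.49 -0.15  0.93 -0.    1.92] tipext 8.0 g -0.001
toolx [ 0.999 -0.044 -0.001] toolz [-0.001 -0.001 -1.   ]
shift in tool [  0.2 102.8   6.8]
[584.7 182.3 100.9] [ 0.2 -0.7  0.6]
```

View pics/s8.png

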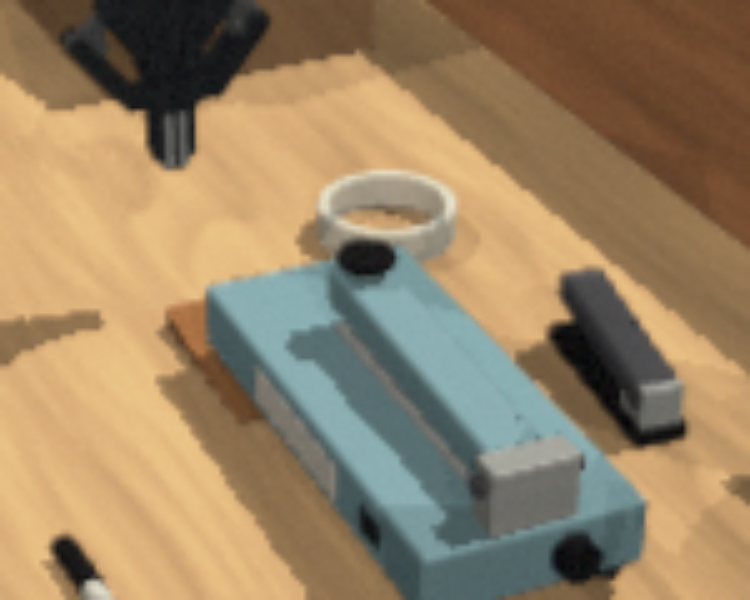

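The wedge stays in place and the sealer is still level (corner at (207,288), same as before).

Call:
send_rows([
  [0.3,50,0],
  [0.2,52,0],
  [0,0,0],
  [0,0,0],
  [0,0,20],
  [0,0,9],
  [0,0,0],
], grip=[-1,-1,-1,-1,-1,-1,-1], turn=[0,0,0,0,0,0,0])

```text
time_s: 22.28
tcp_pos: [580.9, 81.4, 72.4]
tool_rot: [1.0, -0.021, -0.001, 0.0]
force: [0.8, -0.1, -0.2]
grip_width: 0.001
```

```bash
python3 st.py 581.3 79.8 65
```

```text
t 22.275 tcp [580.93  81.37  72.38] F [ 0.75 -0.12 -0.15] q [ 0.14  0.48 -0.26  0.83  0.    1.75] tipext 8.0 g 0.001
toolx [ 0.999 -0.043 -0.002] toolz [-0.002 -0.    -1.   ]
shift in tool [0.5 1.6 7.4]
```

Call:
send_rows([
  [0.5,1.5,2],
  [0,0,2],
  [0,0,1.5],
  [0,0,1],
  [0,0,0.8],
  [0,0,0],
], grip=[-1,-1,-1,-1,-1,-1], turn=[0,0,0,0,0,0])

```text
time_s: 23.02
tcp_pos: [582.2, 79.0, 66.1]
tool_rot: [1.0, -0.022, -0.0, -0.0]
force: [-0.1, 0.4, 0.2]
grip_width: 0.001
```

Call:
send_rows([
  [0,0,0.5],
  [0,0,0.5],
  [0,0,0],
], grip=[-1,-1,-1], turn=[0,0,0])

```text
time_s: 23.4
tcp_pos: [582.2, 79.1, 65.1]
tool_rot: [1.0, -0.022, -0.0, 0.0]
force: [0.6, 0.3, -0.3]
grip_width: 0.002
```

```bash
python3 avg.py
```

```text
t 23.7 tcp [582.28  79.05  65.11] F [ 0.11 -0.05  0.4 ] sd [0.68 0.32 0.41]
```

Call:
send_rows([
  [0,0,0.5],
  [0,0,0.5],
  [0,0,0],
], grip=[-1,-1,-1], turn=[0,0,0])

```text
time_s: 24.08
tcp_pos: [582.3, 79.1, 64.6]
tool_rot: [1.0, -0.022, 0.0, -0.0]
force: [-0.6, 0.2, 5.6]
grip_width: -0.002
```

```bash
python3 avg.py
```

```text
t 24.375 tcp [582.34  79.08  64.59] F [-1.86  0.19  5.71] sd [0.38 0.24 0.17]
```

Call:
send_rows([
  [0,0,0.5],
  [0,0,0],
], grip=[-1,-1], turn=[0,0])

```text
time_s: 24.62
tcp_pos: [582.4, 79.1, 64.5]
tool_rot: [1.0, -0.022, 0.0, -0.0]
force: [-3.2, 0.3, 7.8]
grip_width: -0.003
```

```bash
python3 avg.py; python3 wm.py 9
```

```text
t 24.925 tcp [582.37  79.11  64.53] F [-2.75 -0.34  8.14] sd [0.36 0.42 0.39]
[582.3  79.1  64.5] [-2.7 -0.2  8. ]
```

View pics/s9.png

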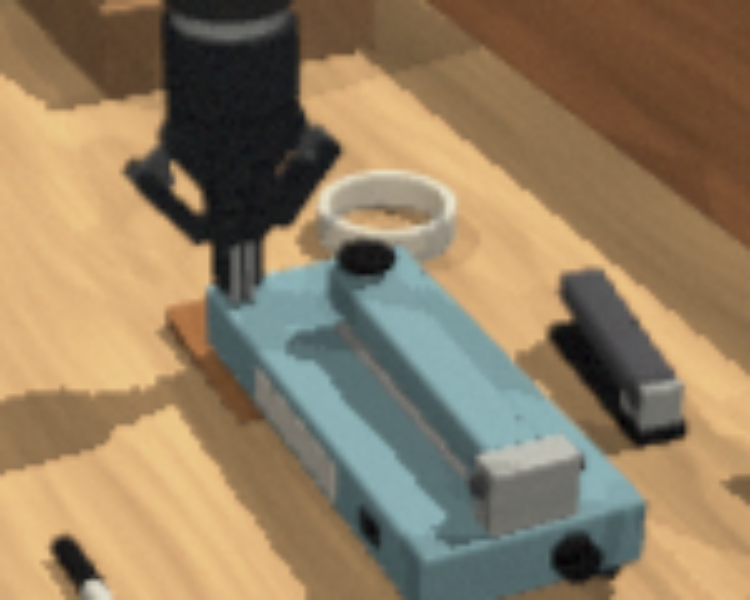

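At 8 N the corner stays up ((207,288)). I press slightly firmer, then let go.

Call:
send_rows([
  [0,0,0.6],
  [0,0,0],
  [0,0,0],
], grip=[-1,-1,-1], turn=[0,0,0])

```text
time_s: 25.4
tcp_pos: [582.4, 79.1, 64.5]
tool_rot: [1.0, -0.022, 0.0, -0.0]
force: [-3.8, -0.0, 11.4]
grip_width: 0.001
```

Call:
send_rows([
  [0,0,-0.7],
  [0,0,-0.7],
  [0,0,-1],
  [0,0,-2],
  [0,0,-5],
  [0,0,-15],
  [0,0,-30],
  [0,0,-50],
  [0,0,-40],
  [0,0,0],
], grip=[-1,-1,-1,-1,-1,-1,-1,-1,-1,-1], turn=[0,0,0,0,0,0,0,0,0,0])

```text
time_s: 26.65
tcp_pos: [585.1, 79.4, 212.6]
tool_rot: [1.0, -0.022, 0.005, -0.001]
force: [0.4, 0.8, 0.2]
grip_width: -0.001
```

Call:
send_rows([
  [0,-50,0],
  [0,-50,0],
  [0,-50,0],
  [0,0,0],
], grip=[-1,-1,-1,-1], turn=[0,0,0,0])

```text
time_s: 27.15
tcp_pos: [588.4, 232.2, 206.6]
tool_rot: [1.0, -0.02, -0.0, -0.0]
force: [0.8, -1.3, 0.3]
grip_width: -0.005
```

```bash
python3 wm.py 10
```

```text
[588.2 229.  206.8] [-0.2  0.2 -0.2]
```

View pics/s10.png

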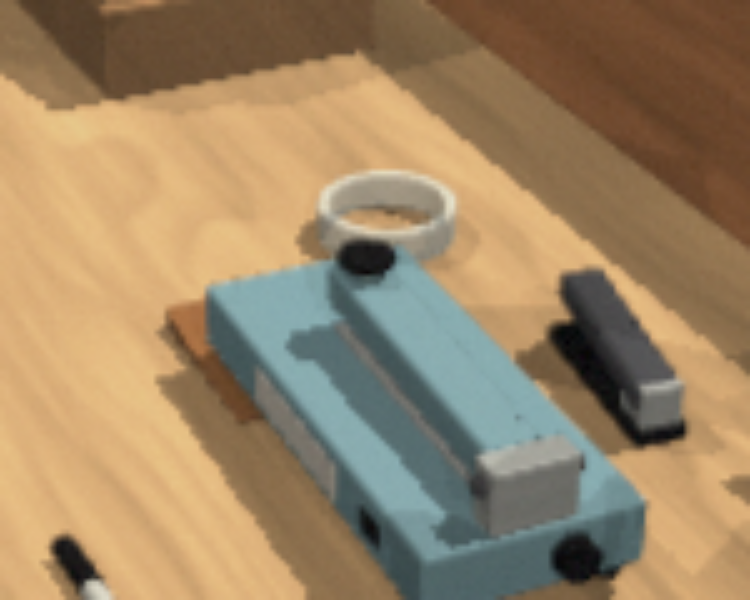

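View pics/t10.png

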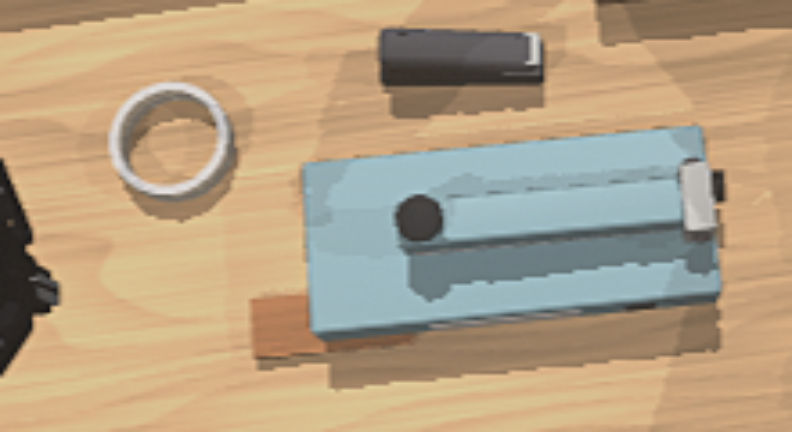

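The wedge is under the corner, the sealer is level and unmoved (deck corners at (304,163) and (313,332) as at the start), and the arm is clear. I hand it in.

```bash
python3 -c "
from plant import ctrl
print(ctrl.close_job())"
```

```text
the job is handed in; nothing more can be done
None
```

The wedge is now snug under the short foot, the sealer no longer rocks at that corner, and I handed the job in at about 27 s of the 56 s allowed.

- **First press:** the corner sank about 6.5 mm at 2–3 N until the short foot met the table. I let that press reach 9 N to be sure it had bottomed. The sealer came back level when released.
- **Wedge:** I pushed it straight in by its thick end. Force stayed near zero until the wedge met the foot, then rose to about 4.5 N, where I stopped. By my estimate its thin end is about 50 mm past the foot.
- **Second press:** at 11.4 N the corner gave about 0.5 mm at most, with no rocking, and I let go.

In the last pictures the sealer is level and where it started, the wedge is in place, the tape roll, stapler and marker look untouched, and the arm is clear. I took no final picture of the tumbler, mug and jar, but the arm never went near them. No check failed. The force readings were noisy by about 0.5 N, so I averaged them while snugging the wedge.

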